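# Load the spice rack and snap its guard bar into the spring clips

### The arm

A 6-joint arm with a two-finger parallel gripper is mounted at the origin on a cart in front of the work surface, level with it; the furniture and walls round the work are solid. World frame = base frame: x ahead of the robot, y to its left, z up, the work surface at z = 0. Lengths are in m, angles in rad, forces in N, time in s.
With the tool pointing down it reaches from about 0.25 to 0.775 m from the base axis. Payload 4 kg.
Tool frame: the origin (TCP) lies at the very end of the fingers, on their centre line; the grasp point (between the pads) lies 19 mm behind it (tcp_to_grasp is the distance from the TCP to the grasp point, in m); z points along the fingers, y is the line along which they close (so a half turn about z gives the same grasp; the last joint's range is limited). The gripper opens to 94 mm and grips with 3 to 60 N. Pads are 16 mm wide; open, the fingers measure 119 mm over their backs; the gripper's body (75 mm by 177 mm) begins 78 mm behind the grasp point.
Start: joints at [1.233, 0.087, 1.371, -0, 1.684, -0.103], TCP at [0.128, 0.535, 0.206] pointing down, gripper open.
Joint ranges: [-3.1, 3.1], [-0.76, 2.03], [0.27, 2.55], [-1.08, 4.22], [0.17, 2.65], [-2.57, 2.57]. Speed limits (rad/s): [2.79, 2.79, 3.14, 3.14, 3.14, 3.14].

### API

Orientations are given as [roll, pitch, yaw] about the fixed x, y, z axes, in that order (R = Rz(yaw) Ry(pitch) Rx(roll)).
In Python, from bench import * gives the robot as it stands.
- The arm moves only by the shell command python3 -m creep 'ROWS'. ROWS is a JSON object whose key "plan" holds a list of rows, 1 to 20 of them, each of 5 numbers: the finger opening in m, then dx, dy, dz in normalised numbers (1 is 0.3 m), then a turn about the tool's z in normalised numbers (1 is 2 pi rad); each row shifts and turns the commanded pose from where the row before left it, along the tool's axes as they then stand; what a row does not reach is not made up. A row lasts 1/12 s, in which the tool goes at most 0.0417 m and 0.125 rad, less where a joint would pass 70% of its speed; a pose out of reach is approached as far as the arm can. The fingers move at their own pace and stop on an object; the grip force is fixed at half the most. Time passes only in rows, so rows that do not move let the fingers close. It prints the time, the measured TCP pose, the force, the opening and the grip force at its end. Shift and turn numbers lie between -1 and 1, and a call with a number outside is refused. Input that does not fit is refused with a message, and nothing moves.
- get_obs(): the state, without advancing time (a new reading comes with each control period).
- snapshot(name): name is "scene" or "top"; returns a dict with "color" (400x640x3 uint8, blue, green, red), "fx", "fy", "cx", "cy" (pixels), "extrinsics" (4x4, takes a point from world to camera coordinates). Camera axes: x right, y down, z forward; pixel columns grow to the right and rows downward; lengths in m; the calibration is good to about 2 mm. A picture is of the moment at which its call begins. There is no depth.
- close_job(): hands the job in; it is judged then, once.
The state is a dict: "time": time; "joint_positions": joint angles; "qvel": joint speeds; "joint_torque": joint torques, N m; "tool_pos": TCP position; "ee_rot": TCP orientation; "wrist_force": force on the tool from outside, world axes, zero at the start; "wrist_torque": the same for the moment, N m; "width": finger opening in m; "finger_force": force on a finger pad.
Only numpy, scipy, OpenCV 4.12 (cv2) and the standard library are available. Lean on these libraries where they do the work, as an engineer would, in place of code of your own. Each camera call takes 0.05 s, during which the arm holds its last target. There are 200 camera calls.

### The job

Stand the jar with the yellow lid upright on the cork disc in the empty place of the wooden spice rack, then take the guard bar by its black grip and press it down between the two steel spring clips at the front of the rack until both its ends have snapped in and it rests fully home, level. Press gently, by feel: the clip frame may be set at any height and cracks if it is pressed much harder than the snap needs. Let go of everything at the end, and leave the other jars and the things around standing where they are.

Things in the scene. Friction and masses are not known exactly. Their poses are not given: they have to be found in the camera images.
- rack: Low open wooden spice rack, fixed, 236 mm wide (its y), 84 mm deep (its x). Origin: centre of its underside; front looks along its -x. Tray floor 8 mm up; three jar places at y = -56, 0, +56 mm, x = 0; side walls 29 mm, back wall 42 mm high. In front a grey plastic frame holds two steel spring clips and two saddles. It cracks at 35 N, some 20 N of push besides the clips' grip.
- low_seat (a point): Point fixed to the rack, midway between the saddles, 48 mm ahead of the rack's origin (-x) and 38 mm up: the saddle floors' LOWEST setting. The frame, both saddles alike, is set 0 to 30 mm above it; no reading tells how much. Saddles: U-shaped, at y = +-84 mm, 12 mm long, 23 mm wide inside, flared lips to 18 mm above their hard floor; the bar's round ends lie in them.
- clip_left (a joint): Outward lean (rad) of the clip on the rack's +y side: steel leaf with round nose, 4 mm radius, 15.5 mm above the saddle floor; gap between the two noses 183 mm. 0 at rest, 0.11 fully spread, under 0.05 once home. The bar meets the noses with its underside 14.5 mm above the floor; 4 to 14 N spread both; below 5 mm they pull it down.
- clip_right (a joint): Outward lean of the clip on the rack's -y side: the same.
- guard_bar: Loose wooden bar, 192 mm long (its y), 0.18 to 0.26 kg, standing on its flat underside. Origin: underside centre, z up. Middle 120 mm long, 26 wide, 20 high; ends are steel rods of 20 mm diameter, axis 10 mm up, the last 6 mm conical. Black upright grip on top in the middle, 30 mm along y, 14 mm thick, 20 to 56 mm above the origin: pinch it along y. Fits either way round.
- spice_a: Round glass spice jar with a yellow lid, 42 mm diameter, 106 mm high, loose, under 0.4 kg, standing on the range top. Origin: centre of the underside; z up. It goes on the cork disc.
- cork_pad: Thin cork disc, 44 mm diameter, fixed on the tray floor, which marks the empty one of the three places; origin at its centre on the tray floor. It is flat (1 mm).
- spice_b: Spice jar with a black lid, 40 mm diameter, 105 mm high, loose, standing in one of the rack's places; leave. Origin: centre of the underside.
- spice_c: Spice jar with a whitish lid, 44 mm diameter, 109 mm high, loose, standing in one of the rack's places; leave. Origin: centre of the underside.
- pepper_mill: Dark wooden pepper mill, 58 mm diameter, 180 mm high; leave. Origin: centre of the underside.
- tin_tomato: Food tin, 75 mm diameter, 110 mm high; leave. Origin: centre of the underside.
- salt_shaker: Glass salt shaker, 44 mm diameter, 90 mm high; leave. Origin: centre of the underside.
- honey_jar: Jar with a red lid, 60 mm diameter, 86 mm high; leave. Origin: centre of the underside.
- oil_bottle: Tall glass oil bottle with cork, 61 mm diameter, 264 mm high; leave. Origin: centre of the underside.
- ramekin_0: White ramekin, 80 mm diameter, 42 mm high; leave. Origin: centre of the underside.
- onion: Red onion, 78 mm across, 84 mm high; leave. Origin: centre of the underside.

How it is judged:
On the way, in this order (a step that is already met when the one before it is completed fails the run):
1. the yellow-lidded jar stands released on the cork disc in the rack (horizontal distance between spice_a and cork_pad below 0.015 m and z of spice_a in the frame of rack between 0.004 and 0.012 m and angle between spice_a's own z axis and vertical below 0.1 rad and linear speed of spice_a below 0.03 m/s and contact force between the fingers and spice_a below 0.3 N), for 0.2 s.
2. the guard bar is snapped between both clips, fully home on its saddles, and released (x of guard_bar in the frame of rack between -0.053 and -0.043 m and y of guard_bar in the frame of rack between -0.006 and 0.006 m and z of guard_bar in the frame of rack between 0.034 and 0.072 m and angle between the y axis of guard_bar and the y axis of rack, either way round below 0.05 rad and angle between guard_bar's own y axis and vertical between 1.52 and 1.62 rad and angle between guard_bar's own z axis and vertical below 0.2 rad and value of joint each of clip_left, clip_right below 0.05 rad and contact force between guard_bar and rack above 10 N and linear speed of guard_bar below 0.03 m/s and contact force between the fingers and guard_bar below 0.3 N), for 0.2 s.
At the end, for the whole second after the job is handed in: Yellow-lidded jar upright on the rack floor within 15 mm of the cork disc's centre; bar home in both saddles (6 mm along, 5 mm across, 0.05 rad, ends level to 0.05 rad, grip upright to 0.2 rad), both clips sprung back (under 0.05 rad) and holding it down (over 10 N); at rest, released (all of step 1 and all of step 2); the robot touches nothing.
It fails at once if the clip frame or rack is pressed by the bar with more than 35 N (contact force between guard_bar and rack above 35 N).
It fails at once if the robot presses the rack or its clips with more than 35 N (contact force between any of the fingers, the arm and rack above 35 N).
It fails at once if another jar or standing thing is moved more than 30 mm or tipped over (distance of any of spice_b, spice_c, pepper_mill, tin_tomato, salt_shaker, honey_jar, oil_bottle, ramekin_0, onion from where it was at the start of the episode above 0.03 m or angle between any of spice_b, spice_c, pepper_mill, tin_tomato, salt_shaker, honey_jar, oil_bottle, ramekin_0, onion's own z axis and vertical above 0.5 rad).
It also fails if it takes over 72 s, if anything falls off the work surface, if the arm or the gripper's body presses on something with over 40 N, if the wrist force passes 120 N, or if a joint passes its speed limit or range.

## Working session

There is one attempt and no reset: what is moved stays moved. The work goes in short steps, Python scripts to look and compute and a shell command to move; the robot and the scene stay as the last step left them, time stands still between calls to the robot, and variables do not carry over. Pictures are saved under pics/ and viewed, at most 10 in all, crops included, and the job is handed in when it is done.

```bash
mkdir -p pics; ls; python3 - <<'E'
from bench import *
import cv2,numpy as np
for n in("scene","top"):
    s=snapshot(n); cv2.imwrite(f"pics/{n}0.png",s["color"]); print(n,s["fx"],s["fy"],s["cx"],s["cy"]); print(np.round(s["extrinsics"],4).tolist())
o=get_obs(); print({k:np.round(v,3).tolist() for k,v in o.items()})
E
```

```text
pics
scene 516.1219545076876 516.1219545076876 317.99297983067845 196.21763403552558
[[0.545, -0.8384, -0.0118, -0.3056], [-0.5081, -0.319, -0.8, 0.3478], [0.667, 0.442, -0.5999, 1.1677], [0.0, 0.0, 0.0, 1.0]]
top 394.26598188404813 394.26598188404813 320.6827214027576 199.91470820249228
[[0.0064, -0.9999, -0.0144, 0.0138], [-0.9944, -0.0048, -0.1058, 0.6053], [0.1057, 0.015, -0.9943, 1.0054], [0.0, 0.0, 0.0, 1.0]]
{'time': 0.1, 'joint_positions': [1.233, 0.088, 1.372, -0.0, 1.684, -0.103], 'qvel': [-0.001, -0.001, -0.005, -0.0, -0.001, -0.0], 'joint_torque': [0.001, -34.126, -30.33, 0.072, 0.031, -0.0], 'tool_pos': [0.128, 0.534, 0.204], 'ee_rot': [-3.14, -0.0, 2.907], 'wrist_force': [0.261, -0.762, -0.013], 'wrist_torque': [-0.031, -0.013, 0.072], 'finger_force': 0.0, 'width': 0.094}
```

View pics/scene0.png

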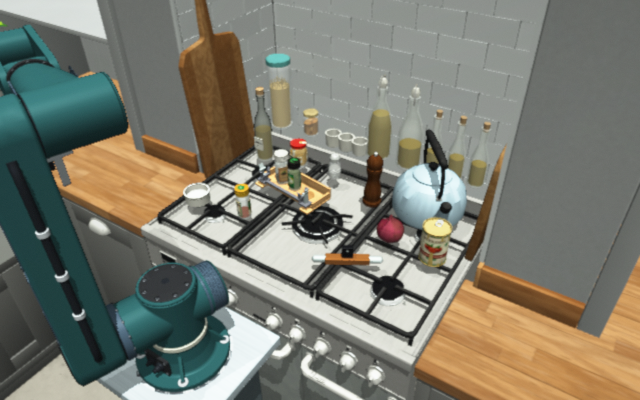

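View pics/top0.png

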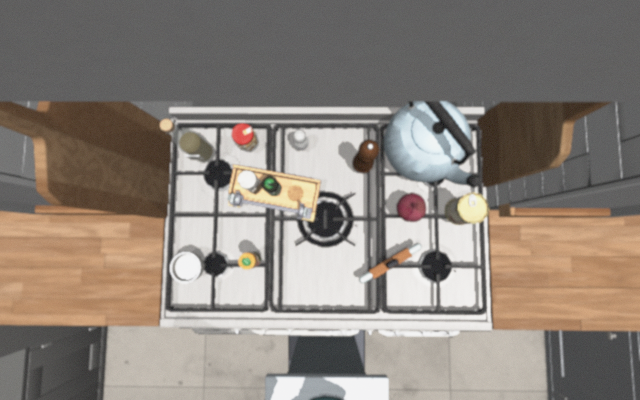

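The scene image shows the rack at about (300,187), the yellow jar at (243,195) and the bar at (347,258). In the top view the rack is at (275,193), with its front toward the lower left. The jar is at (248,261) and the bar at (390,263). I'll enlarge both views.

```bash
python3 - <<'E'
import cv2,numpy as np
t=cv2.imread("pics/top0.png"); s=cv2.imread("pics/scene0.png")
a=cv2.resize(t[155:285,215:345],(520,520),interpolation=cv2.INTER_CUBIC)
b=cv2.resize(t[230:290,350:430],(280,210),interpolation=cv2.INTER_CUBIC)
im=np.zeros((520,800,3),np.uint8); im[:,:520]=a; im[:210,520:]=b; cv2.imwrite("pics/ctop.png",im)
cv2.imwrite("pics/cscene.png",cv2.resize(s[135:275,220:390],(728,600),interpolation=cv2.INTER_CUBIC))
E
```

```text
(no output)
```

View pics/ctop.png

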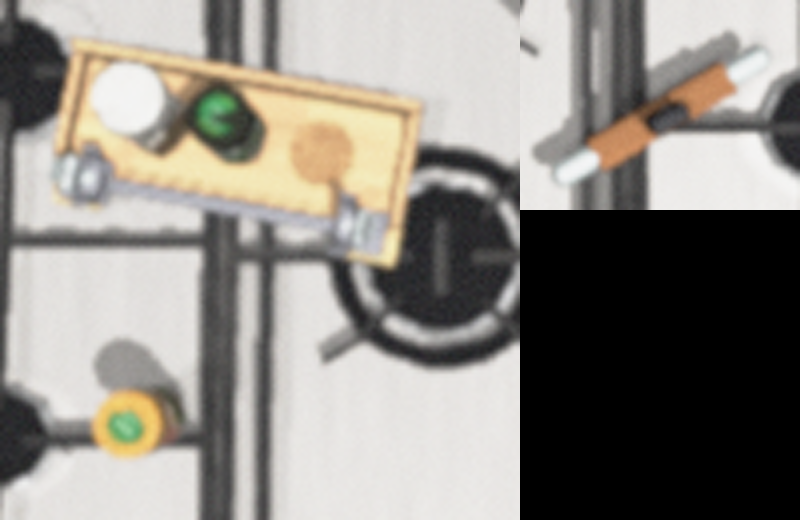

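View pics/cscene.png

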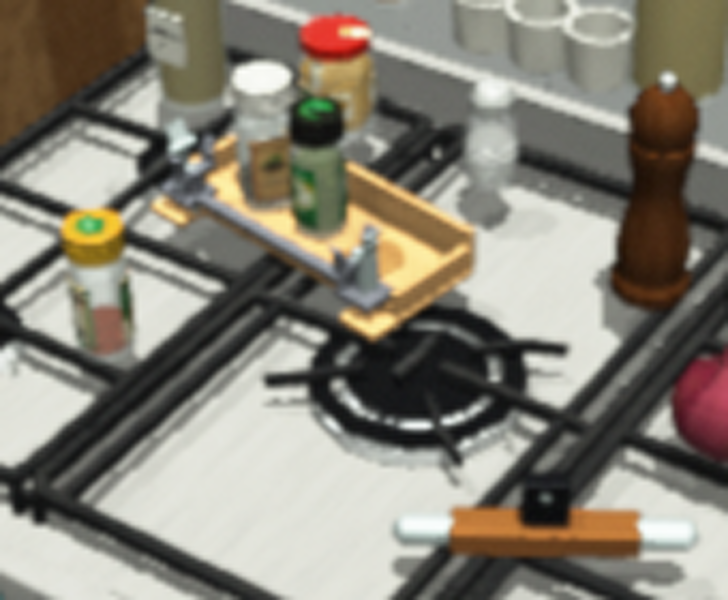

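```bash
cat > h.py <<'E'
import numpy as np
C={"scene":(516.122,317.993,196.218,[[0.545,-0.8384,-0.0118,-0.3056],[-0.5081,-0.319,-0.8,0.3478],[0.667,0.442,-0.5999,1.1677]]),
"top":(394.266,320.683,199.915,[[0.0064,-0.9999,-0.0144,0.0138],[-0.9944,-0.0048,-0.1058,0.6053],[0.1057,0.015,-0.9943,1.0054]])}
def ray(n,p):
    f,cx,cy,E=C[n];E=np.array(E);R=E[:,:3];o=-np.linalg.solve(R,E[:,3])
    d=np.linalg.solve(R,[(p[0]-cx)/f,(p[1]-cy)/f,1]);return o,d/np.linalg.norm(d)
def plane(n,p,z):
    o,d=ray(n,p);return o+d*(z-o[2])/d[2]
def tri(t,s):
    (a,u),(b,v)=ray("top",t),ray("scene",s)
    k=np.linalg.lstsq(np.c_[u,-v],b-a,rcond=None)[0];p,q=a+k[0]*u,b+k[1]*v
    return (p+q)/2,np.linalg.norm(p-q)
def proj(n,P):
    f,cx,cy,E=C[n];c=np.array(E)@np.r_[P,1];return f*c[:2]/c[2]+[cx,cy]
T=lambda x,y:(215+x/4-.375,155+y/4-.375)
B=lambda x,y:(350+(x-520)/3.5-.36,230+y/3.5-.36)
S=lambda x,y:(220+x/4.282-.38,135+y/4.286-.38)
E
python3 - <<'E'
from h import *
import cv2
np.set_printoptions(precision=4,suppress=True)
pr=dict(lid=(T(127,427),S(90,225)),cork=(T(321,153),S(382,256)),backright=(T(421,104),S(473,238)),frontright=(T(392,267),S(374,338)),
clipL=(T(70,163),S(180,135)),clipR=(T(375,230),S(370,232)),lidwhite=(T(130,100),S(263,76)),lidblack=(T(220,110),S(317,110)),
grip=(B(664,113),S(547,490)),e1=(B(557,172),S(397,528)),e2=(B(768,58),S(693,533)))
for k,(t,s) in pr.items(): print(k,*tri(t,s))
for n,f in(("top","top0"),("scene","scene0")):
    im=cv2.imread(f"pics/{f}.png");h=cv2.cvtColor(im,cv2.COLOR_BGR2HSV)
    for nm,lo,hi,roi in(("yel",(18,120,120),(32,255,255),(235,248,262,275) if n=="top" else (230,180,256,205)),("wood",(5,110,60),(17,255,255),(355,240,425,290) if n=="top" else (310,245,385,270)),("cork",(5,90,120),(17,255,220),(285,180,308,207)),("blk",(0,0,0),(179,255,45),(380,250,402,275) if n=="top" else (338,245,358,260))):
        x0,y0,x1,y1=roi;m=cv2.inRange(h[y0:y1,x0:x1],lo,hi);c=max(cv2.findContours(m,0,2)[0],key=cv2.contourArea,default=None)
        if c is not None and len(c)>4:(cx,cy),(w,hh),a=cv2.minAreaRect(c);print(n,nm,cx+x0,cy+y0,w,hh,a)
E
```

```text
lid [0.4483 0.1931 0.106 ] 0.0026788788443611357
cork [0.629  0.0837 0.009 ] 0.008787771602294435
backright [0.657  0.0188 0.0333] 0.002116264622020489
frontright [0.5516 0.0367 0.0049] 0.005413242899254497
clipL [0.611  0.2437 0.0691] 0.002886449160121475
clipR [0.5693 0.0468 0.082 ] 0.0006140653627270393
lidwhite [0.6458 0.1935 0.1188] 0.0036686168549667315
lidblack [0.6405 0.1407 0.1103] 0.00152266686107982
grip [ 0.4467 -0.165   0.0419] 0.004221132297138629
e1 [ 0.3992 -0.0875  0.0087] 0.0008705461110263043
e2 [ 0.4867 -0.2477  0.0152] 0.0036435322162245063
top yel 247.0 260.0 14.0 16.0 90.0
top wood 389.9382019042969 262.60112380981445 10.28197956085205 43.35391616821289 57.9946174621582
top cork 297.39622688293457 189.11320781707764 8.51635456085205 3.5713741779327393 15.945395469665527
scene yel 241.14634132385254 189.81707382202148 12.699625968933105 14.2456693649292 83.6598129272461
scene wood 346.5 258.5 11.0 43.0 90.0
scene cork 304.5 182.5 5.0 5.0 90.0
scene blk 346.0 250.5 11.0 16.0 90.0
```

```bash
python3 - <<'E'
from h import *
np.set_printoptions(precision=4,suppress=True)
bl,br=plane("top",T(75,41),.042),plane("top",T(421,103),.042)
d=bl-br;print("back",bl,br,np.linalg.norm(d),"yaw",-np.arctan2(d[0],d[1]))
w,b,c=plane("top",T(130,98),.117),plane("top",T(219,113),.113),plane("top",T(321,153),.009)
print("jars",w,b,c,np.linalg.norm(w-b),np.linalg.norm(b[:2]-c[:2]),-np.arctan2(*(w-c)[:2]))
cs=plane("scene",S(381,256),.009);print("cork scene",cs)
for yaw in(-.175,):
    R=np.array([[np.cos(yaw),-np.sin(yaw)],[np.sin(yaw),np.cos(yaw)]])
    for n,p,l in(("bl",bl,(.042,.118)),("br",br,(.042,-.118)),("c",c,(0,-.056)),("w",w,(0,.056)),("b",b,(0,0)),("fr",plane("top",T(394,267),0),(0,-.118))):
        print(n,p[:2]-R@l)
    o=br[:2]-R@(.042,-.118); print("saddle mid",o+R@(-.048,0), "saddles",o+R@(-.048,.084),o+R@(-.048,-.084))
print("lid",plane("top",T(127,424),.106),plane("scene",S(91,226),.106))
print("grip",plane("top",B(664,113),.056),plane("scene",S(547,487),.056))
print("wood top mid",plane("top",(389.94,262.6),.02))
for z in(.01,):
  a,e=plane("top",B(555,174),z),plane("top",B(769,56),z);print("ends",a,e,np.linalg.norm(a-e),(a+e)/2,"yaw",-np.arctan2(*(a-e)[:2]))
  a,e=plane("scene",S(395,528),z),plane("scene",S(694,534),z);print("ends",a,e,np.linalg.norm(a-e),(a+e)/2,"yaw",-np.arctan2(*(a-e)[:2]))
E
```

```text
back [0.6961 0.2482 0.042 ] [0.6556 0.0195 0.042 ] 0.2322210762762705 yaw -0.17500864565104973
jars [0.6462 0.1954 0.117 ] [0.6378 0.1415 0.113 ] [0.6264 0.0873 0.009 ] 0.05469577824005435 0.055388309817331394 -0.18120135898323536
cork scene [0.6311 0.0808 0.009 ]
bl [0.6342 0.1393]
br [0.6348 0.143 ]
c [0.6362 0.1425]
w [0.6365 0.1403]
b [0.6378 0.1415]
fr [0.5708 0.1539]
saddle mid [0.5876 0.1514] saddles [0.6022 0.2341] [0.5729 0.0687]
lid [0.4493 0.1943 0.106 ] [0.4483 0.1905 0.106 ]
grip [ 0.4462 -0.161   0.056 ] [ 0.4371 -0.1727  0.056 ]
wood top mid [ 0.4427 -0.1646  0.02  ]
ends [ 0.3981 -0.0862  0.01  ] [ 0.4872 -0.2481  0.01  ] 0.18480510545895254 [ 0.4426 -0.1672  0.01  ] yaw 0.5029385408137572
ends [ 0.3972 -0.0868  0.01  ] [ 0.4926 -0.2477  0.01  ] 0.18706179004787418 [ 0.4449 -0.1672  0.01  ] yaw 0.5352141688352532
```

```bash
cat >> h.py <<'E'
def delta(xyz,yaw):
    from bench import get_obs
    from scipy.spatial.transform import Rotation as Ro
    o=get_obs();y0=o["ee_rot"][2];t=-((yaw-y0+np.pi)%(2*np.pi)-np.pi)
    R=Ro.from_euler("xyz",[np.pi,0,yaw]).as_matrix()
    print("turn %.3f"%t,"d",np.round(R.T@(np.array(xyz)-o["tool_pos"]),4),"ee",np.round(o["ee_rot"],4),np.round(o["tool_pos"],4))
E
python3 -c "
from h import *
delta([.4485,.1925,.206],1.395)"
```

```text
turn 1.512 d [-0.2806  0.3755 -0.0016] ee [-3.1396e+00 -2.0000e-04  2.9068e+00] [0.1278 0.5344 0.2044]
```

The manual's scale: shifts go in shares of 0.3 m and turns go in shares of 2 pi rad. Converting my numbers, 0.12 rad / 6.2832 = 0.0191.

```bash
python3 -m creep '{"plan":[[0.094, 0, 0, 0, 0.0185], [0.094, 0, 0, 0, 0.0185], [0.094, 0, 0, 0, 0.0185], [0.094, 0, 0, 0, 0.0185], [0.094, 0, 0, 0, 0.0185], [0.094, 0, 0, 0, 0.0185], [0.094, 0, 0, 0, 0.0185], [0.094, 0, 0, 0, 0.0185], [0.094, 0, 0, 0, 0.0185], [0.094, 0, 0, 0, 0.0185], [0.094, 0, 0, 0, 0.0185], [0.094, 0, 0, 0, 0.0185], [0.094, 0, 0, 0, 0.0191]]}'
python3 -m creep '{"plan":[[0.094, -0.0667, 0.0893, 0, 0], [0.094, -0.0667, 0.0893, 0, 0], [0.094, -0.0667, 0.0893, 0, 0], [0.094, -0.0667, 0.0893, 0, 0], [0.094, -0.0667, 0.0893, 0, 0], [0.094, -0.0667, 0.0893, 0, 0], [0.094, -0.0667, 0.0893, 0, 0], [0.094, -0.0667, 0.0893, 0, 0], [0.094, -0.0667, 0.0893, 0, 0], [0.094, -0.0667, 0.0893, 0, 0], [0.094, -0.0667, 0.0893, 0, 0], [0.094, -0.0667, 0.0893, 0, 0], [0.094, -0.0667, 0.0893, 0, 0], [0.094, -0.0667, 0.0893, 0, 0], [0.094, 0, 0, 0, 0], [0.094, 0, 0, 0, 0]]}'
python3 -c "
from h import *
delta([.4485,.1925,.069],1.395)"
```

```text
time: 1.18
tool_pos: [0.1278, 0.5346, 0.2048]
ee_rot: [-3.141, 0.001, 1.389]
wrist_force: [-0.5, 1.4, -0.0]
width: 0.0942
finger_force: 0.0
time: 2.52
tool_pos: [0.4488, 0.1923, 0.2046]
ee_rot: [-3.14, 0.001, 1.391]
wrist_force: [-0.4, 0.2, -0.7]
width: 0.0941
finger_force: 0.0
turn -0.004 d [ 1.000e-04 -3.000e-04  1.356e-01] ee [-3.1397e+00  5.0000e-04  1.3914e+00] [0.4488 0.1923 0.2046]
```

In the tool's units: 0.034 m / 0.3 = 0.1133, 0.0336 m / 0.3 = 0.112.

```bash
python3 -m creep '{"plan":[[0.094, 0, 0, 0.1133, 0], [0.094, 0, 0, 0.1133, 0], [0.094, 0, 0, 0.1133, 0], [0.094, 0, 0, 0.112, 0], [0.094, 0, 0, 0, 0], [0.04, 0, 0, 0, 0], [0.03, 0, 0, 0, 0], [0.03, 0, 0, 0, 0], [0.03, 0, 0, 0, 0], [0.03, 0, 0, 0, 0], [0.03, 0, 0, 0, 0]]}'; python3 -c "
from h import *
delta([.4485,.1925,.069],1.395)"
```

```text
time: 3.43
tool_pos: [0.4492, 0.1938, 0.0713]
ee_rot: [3.139, -0.001, 1.395]
wrist_force: [0.1, -0.4, 0.2]
width: 0.0573
finger_force: 0.0
turn -0.000 d [-0.0014 -0.0005  0.0023] ee [ 3.1393e+00 -1.3000e-03  1.3948e+00] [0.4492 0.1938 0.0713]
```

In the tool's units: 0.002 m / 0.3 = 0.0067.

```bash
python3 -m creep '{"plan":[[0.03, 0, 0, 0.0067, 0], [0.03, 0, 0, 0, 0], [0.03, 0, 0, 0, 0], [0.03, 0, 0, 0, 0], [0.03, 0, 0, 0, 0], [0.03, 0, 0, 0, 0], [0.03, 0, 0, 0, 0], [0.03, 0, 0, 0, 0]]}'; python3 -m creep '{"plan":[[0.03, 0, 0, -0.0667, 0], [0.03, 0, 0, -0.1, 0], [0.03, 0, 0, -0.1, 0], [0.03, 0, 0, -0.1, 0], [0.03, 0, 0, -0.0667, 0], [0.03, 0, 0, 0, 0], [0.03, 0, 0, 0, 0]]}'; python3 -c "
from h import *
delta([.6265,.0865,.2],1.395)"
```

```text
time: 4.1
tool_pos: [0.4483, 0.1935, 0.0678]
ee_rot: [-3.142, 0.0, 1.395]
wrist_force: [0.4, -1.0, -0.6]
width: 0.0406
finger_force: 30.0
time: 4.68
tool_pos: [0.4487, 0.1937, 0.1983]
ee_rot: [3.14, -0.001, 1.395]
wrist_force: [-0.1, 0.0, -1.9]
width: 0.0405
finger_force: 30.0
turn -0.000 d [-0.0745  0.1938 -0.0017] ee [ 3.1401e+00 -9.0000e-04  1.3948e+00] [0.4487 0.1937 0.1983]
```

In the tool's units: 0.03 m / 0.3 = 0.1, -0.025 m / 0.3 = -0.0833.

```bash
python3 -m creep '{"plan":[[0.03, -0.0833, 0.0333, 0, 0], [0.03, -0.0833, 0.0333, 0, 0], [0.03, -0.0817, 0.0467, 0, 0], [0.03, 0, 0.1, 0, 0], [0.03, 0, 0.1, 0, 0], [0.03, 0, 0.1, 0, 0], [0.03, 0, 0.1, 0, 0], [0.03, 0, 0.0833, 0, 0], [0.03, 0, 0.05, 0, 0], [0.03, 0, 0, 0, 0], [0.03, 0, 0, 0, 0], [0.03, 0, 0, 0, 0]]}'; python3 - <<'E'
from h import *
from bench import *
import cv2
delta([.6265,.0865,.08],1.395)
t=snapshot("top")["color"];s=snapshot("scene")["color"]
im=np.zeros((480,800,3),np.uint8)
im[:400,:400]=cv2.resize(t[140:240,220:320],(400,400),interpolation=2)
im[:400,400:]=cv2.resize(s[120:220,250:350],(400,400),interpolation=2)
cv2.imwrite("pics/p1.png",im[:400])
E
```

```text
time: 5.68
tool_pos: [0.6248, 0.0865, 0.1957]
ee_rot: [-3.137, 0.001, 1.395]
wrist_force: [1.0, -0.0, -1.0]
width: 0.0408
finger_force: 30.0
turn 0.000 d [0.0003 0.0017 0.1157] ee [-3.1373e+00  6.0000e-04  1.3951e+00] [0.6248 0.0865 0.1957]
```

View pics/p1.png

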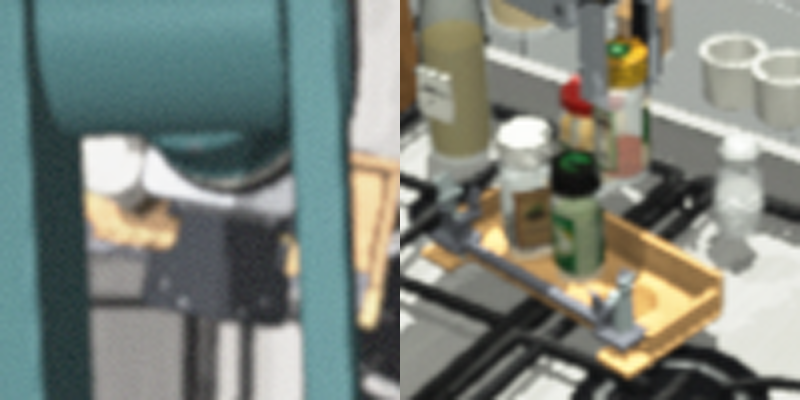

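In the left half (top view) the arm covers the cork. In the right half (scene view) the jar hangs upright at about (622,130), clear of the black-lidded jar at (578,215). I'll lower it now.

In the tool's units: 0.03 m / 0.3 = 0.1, 0.025 m / 0.3 = 0.0833.

```bash
python3 -m creep '{"plan":[[0.03, 0, 0.0033, 0.0833, 0], [0.03, 0, 0, 0.1, 0], [0.03, 0, 0, 0.0833, 0], [0.03, 0, 0, 0.05, 0], [0.03, 0, 0, 0.0333, 0], [0.03, 0, 0, 0.0167, 0], [0.03, 0, 0, 0, 0], [0.03, 0, 0, 0, 0]]}'
```

```text
time: 6.45
tool_pos: [0.6278, 0.0862, 0.0892]
ee_rot: [3.14, -0.001, 1.395]
wrist_force: [-0.2, 0.0, -0.9]
width: 0.0411
finger_force: 30.0
```

In the tool's units: 0.005 m / 0.3 = 0.0167, 0.003 m / 0.3 = 0.01.

```bash
python3 -m creep '{"plan":[[0.03, 0, 0, 0.0167, 0], [0.03, 0, 0, 0.01, 0], [0.03, 0, 0, 0.0067, 0], [0.03, 0, 0, 0, 0], [0.03, 0, 0, 0, 0]]}';python3 -m creep '{"plan":[[0.03, 0, 0, 0.0033, 0], [0.03, 0, 0, 0, 0], [0.03, 0, 0, 0, 0]]}'
```

```text
time: 6.87
tool_pos: [0.6273, 0.0861, 0.0778]
ee_rot: [-3.141, -0.0, 1.395]
wrist_force: [0.7, 0.5, -0.5]
width: 0.0408
finger_force: 30.0
time: 7.12
tool_pos: [0.6273, 0.0861, 0.0769]
ee_rot: [3.142, -0.0, 1.395]
wrist_force: [0.3, -0.4, -2.3]
width: 0.0405
finger_force: 30.0
```

In the tool's units: 0.001 m / 0.3 = 0.0033.

```bash
python3 -m creep '{"plan":[[0.03, 0, 0, 0.0033, 0], [0.03, 0, 0, 0, 0], [0.03, 0, 0, 0, 0]]}';python3 -m creep '{"plan":[[0.03, 0, 0, 0.0033, 0], [0.03, 0, 0, 0, 0], [0.03, 0, 0, 0, 0]]}'
```

```text
time: 7.37
tool_pos: [0.6274, 0.0861, 0.0759]
ee_rot: [3.141, -0.0, 1.395]
wrist_force: [0.3, -0.2, -0.9]
width: 0.0408
finger_force: 30.0
time: 7.62
tool_pos: [0.6274, 0.0861, 0.0758]
ee_rot: [3.141, -0.0, 1.395]
wrist_force: [-2.1, 0.0, 4.7]
width: 0.0409
finger_force: 30.0
```

Contact. I'll open to a limited width and retreat upward.

In the tool's units: -0.03 m / 0.3 = -0.1, -0.02 m / 0.3 = -0.0667.

```bash
python3 -m creep '{"plan":[[0.05, 0, 0, 0, 0], [0.056, 0, 0, 0, 0], [0.056, 0, 0, 0, 0], [0.056, 0, 0, 0, 0], [0.056, 0, 0, 0, 0], [0.056, 0, 0, 0, 0]]}';python3 -m creep '{"plan":[[0.056, 0, 0, -0.0333, 0], [0.056, 0, 0, -0.0667, 0], [0.056, 0, 0, -0.1, 0], [0.056, 0, 0, -0.1, 0], [0.056, 0, 0, -0.1, 0], [0.056, 0, 0, -0.0667, 0], [0.056, 0, -0.0667, 0, 0], [0.056, 0, -0.1, 0, 0], [0.056, 0, -0.1, 0, 0], [0.056, 0, -0.1, 0, 0]]}'; python3 -c "
from h import *
delta([.4435,-.1665,.21],2.63)"
```

```text
time: 8.12
tool_pos: [0.6273, 0.086, 0.0746]
ee_rot: [-3.141, -0.0, 1.395]
wrist_force: [1.1, 0.4, 0.4]
width: 0.0561
finger_force: 0.0
time: 8.95
tool_pos: [0.518, 0.1054, 0.2158]
ee_rot: [3.14, -0.0, 1.394]
wrist_force: [-1.3, -0.0, 0.5]
width: 0.0562
finger_force: 0.0
turn -1.236 d [-0.0681 -0.2736  0.0058] ee [ 3.1405e+00 -5.0000e-04  1.3945e+00] [0.518  0.1054 0.2158]
```

In the tool's units: 0.11 rad / 6.2832 = 0.0175.

```bash
python3 -m creep '{"plan":[[0.094, 0, 0, 0, 0.0175], [0.094, 0, 0, 0, 0.0175], [0.094, 0, 0, 0, 0.0175], [0.094, 0, 0, 0, 0.0175], [0.094, 0, 0, 0, 0.0175], [0.094, 0, 0, 0, 0.0175], [0.094, 0, 0, 0, 0.0175], [0.094, 0, 0, 0, 0.0175], [0.094, 0, 0, 0, 0]]}'; python3 -c "
from h import *
delta([.4435,-.1665,.21],.515)"
```

```text
time: 9.7
tool_pos: [0.5191, 0.1053, 0.2158]
ee_rot: [3.141, -0.001, 0.513]
wrist_force: [0.6, 0.4, -0.6]
width: 0.094
finger_force: 0.0
turn -0.002 d [-0.1997  0.1993  0.0058] ee [ 3.1411e+00 -1.2000e-03  5.1310e-01] [0.5191 0.1053 0.2158]
```

In the tool's units: 0.03 m / 0.3 = 0.1, -0.02 m / 0.3 = -0.0667.

```bash
python3 -m creep '{"plan":[[0.094, -0.0667, 0.0667, 0, 0], [0.094, -0.0667, 0.0667, 0, 0], [0.094, -0.0667, 0.0667, 0, 0], [0.094, -0.0667, 0.0667, 0, 0], [0.094, -0.0667, 0.0667, 0, 0], [0.094, -0.0667, 0.0667, 0, 0], [0.094, -0.0667, 0.0667, 0, 0], [0.094, -0.0667, 0.0667, 0, 0], [0.094, -0.0667, 0.0667, 0, 0], [0.094, -0.0667, 0.0667, 0, 0], [0.094, 0, 0, 0, 0], [0.094, 0, 0, 0, 0], [0.094, 0, 0, 0.1, 0], [0.094, 0, 0, 0.1, 0], [0.094, 0, 0, 0.1, 0], [0.094, 0, 0, 0.0667, 0], [0.094, 0, 0, 0, 0], [0.094, 0, 0, 0, 0]]}'; python3 - <<'E'
from h import *
from bench import *
import cv2
delta([.4435,-.1665,.025],.515)
t=snapshot("top")["color"];s=snapshot("scene")["color"]
cv2.imwrite("pics/s2.png",s);cv2.imwrite("pics/t2.png",t)
im=np.zeros((400,800,3),np.uint8)
im[:,:400]=cv2.resize(t[150:250,225:325],(400,400),interpolation=2)
im[:,400:]=cv2.resize(s[185:285,295:395],(400,400),interpolation=2)
cv2.imwrite("pics/p2.png",im)
E
```

```text
time: 11.2
tool_pos: [0.4431, -0.1658, 0.1044]
ee_rot: [-3.139, 0.001, 0.517]
wrist_force: [0.0, 0.2, 0.2]
width: 0.0938
finger_force: 0.0
turn 0.002 d [0.     0.0008 0.0794] ee [-3.1394e+00  8.0000e-04  5.1740e-01] [ 0.4431 -0.1658  0.1044]
```

View pics/p2.png

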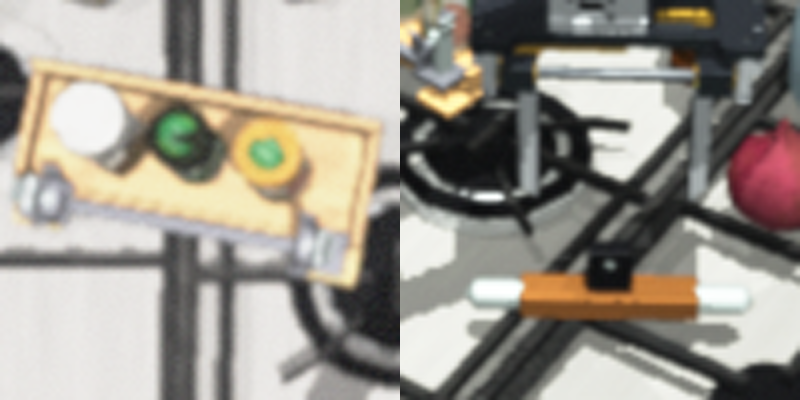

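The left half shows the yellow jar standing in its place, lid at about (267,152). The clips and saddles are at (42,195) and (322,245). The right half shows the open gripper above the bar, whose grip is at (610,265).

In the tool's units: 0.03 m / 0.3 = 0.1, 0.025 m / 0.3 = 0.0833.

```bash
python3 -m creep '{"plan":[[0.094, 0, 0.0017, 0.1, 0], [0.094, 0, 0, 0.0833, 0], [0.094, 0, 0, 0.05, 0], [0.094, 0, 0, 0.02, 0], [0.094, 0, 0, 0, 0], [0.094, 0, 0, 0, 0]]}'; python3 - <<'E'
from h import *
np.set_printoptions(precision=4,suppress=True)
P=lambda x,y:(225+x/4-.375,150+y/4-.375)
print("lid",plane("top",P(267,152),.114))
yaw=-.176;R=np.array([[np.cos(yaw),-np.sin(yaw)],[np.sin(yaw),np.cos(yaw)]]);o=np.array([.636,.1415])
for z in(.055,.085):
  for p in((42,195),(322,245)):
    print(z,R.T@(plane("top",P(*p),z)[:2]-o))
delta([.4435,-.1665,.025],.515)
E
```

```text
time: 11.8
tool_pos: [0.445, -0.1682, 0.0307]
ee_rot: [3.139, -0.002, 0.515]
wrist_force: [0.2, -0.4, 1.5]
width: 0.0939
finger_force: 0.0
lid [0.6262 0.0875 0.114 ]
0.055 [-0.0467  0.0896]
0.055 [-0.0459 -0.0944]
0.085 [-0.0487  0.0821]
0.085 [-0.0479 -0.0964]
turn 0.000 d [-0.0005 -0.0022  0.0057] ee [ 3.1391 -0.0018  0.5151] [ 0.445  -0.1682  0.0307]
```

In the tool's units: 0.002 m / 0.3 = 0.0067.

```bash
python3 -m creep '{"plan":[[0.094, 0, 0, 0.0067, 0], [0.02, 0, 0, 0, 0], [0.02, 0, 0, 0, 0], [0.02, 0, 0, 0, 0], [0.02, 0, 0, 0, 0], [0.02, 0, 0, 0, 0], [0.02, 0, 0, 0, 0], [0.02, 0, 0, 0, 0], [0.02, 0, 0, 0, 0], [0.02, 0, 0, 0, 0], [0.02, 0, 0, 0, 0], [0.02, 0, 0, 0, 0], [0.02, 0, 0, 0, 0], [0.02, 0, 0, 0, 0], [0.02, 0, 0, 0, 0], [0.02, 0, 0, 0, 0]]}'
```

```text
time: 13.13
tool_pos: [0.4435, -0.1675, 0.0268]
ee_rot: [-3.141, 0.0, 0.515]
wrist_force: [-0.8, -0.3, 0.3]
width: 0.0298
finger_force: 30.0
```

In the tool's units: -0.03 m / 0.3 = -0.1, -0.01 m / 0.3 = -0.0333, 0.1 rad / 6.2832 = 0.0159.

```bash
python3 -m creep '{"plan":[[0.02, 0, 0, -0.0667, 0], [0.02, 0, 0, -0.1, 0], [0.02, 0, 0, -0.1, 0], [0.02, 0, 0, -0.1, 0], [0.02, 0, 0, -0.1, 0], [0.02, 0, 0, -0.0667, 0], [0.02, 0, 0, -0.0333, 0], [0.02, 0, 0, 0, 0.0159], [0.02, 0, 0, 0, 0.0159], [0.02, 0, 0, 0, 0.0159], [0.02, 0, 0, 0, 0.0159], [0.02, 0, 0, 0, 0.0159], [0.02, 0, 0, 0, 0.0159], [0.02, 0, 0, 0, 0.0143], [0.02, 0, 0, 0, 0], [0.02, 0, 0, 0, 0]]}'; python3 - <<'E'
from h import *
from bench import get_obs
delta([.52,.162,.19],-.176)
delta([.5887,.150,.19],-.176); print(np.round(get_obs()["wrist_torque"],3))
E
```

```text
time: 14.47
tool_pos: [0.4431, -0.1675, 0.1955]
ee_rot: [-3.141, 0.002, -0.173]
wrist_force: [-0.5, -0.2, -2.5]
width: 0.0296
finger_force: 30.0
turn 0.003 d [ 0.018  -0.3378  0.0055] ee [-3.1409e+00  2.3000e-03 -1.7290e-01] [ 0.4431 -0.1675  0.1955]
turn 0.003 d [ 0.0878 -0.3381  0.0055] ee [-3.1409e+00  2.3000e-03 -1.7290e-01] [ 0.4431 -0.1675  0.1955]
[-0.074  0.128  0.013]
```

In the tool's units: -0.03 m / 0.3 = -0.1, -0.028 m / 0.3 = -0.0933, 0.003 rad / 6.2832 = 0.0005.

```bash
python3 -m creep '{"plan":[[0.02, 0, -0.05, 0, 0], [0.02, 0, -0.0833, 0, 0], [0.02, 0, -0.0933, 0, 0], [0.02, 0, -0.1, 0, 0], [0.02, 0, -0.1, 0, 0], [0.02, 0, -0.1, 0, 0], [0.02, 0, -0.1, 0, 0], [0.02, 0, -0.1, 0, 0], [0.02, 0.0667, -0.1, 0, 0], [0.02, 0.0667, -0.1, 0, 0], [0.02, 0.0667, -0.1, 0, 0], [0.02, 0.06, -0.0667, 0, 0], [0.02, 0.0333, -0.0333, 0, 0], [0.02, 0, 0, 0, 0.0005], [0.02, 0, 0, 0, 0], [0.02, 0, 0, 0, 0]]}'; python3 -m creep '{"plan":[[0.02, 0, 0, 0.0667, 0], [0.02, 0, 0, 0.0667, 0], [0.02, 0, 0, 0.0167, 0], [0.02, 0, 0, 0, 0], [0.02, 0, 0, 0, 0], [0.02, 0, 0, 0, 0]]}'; python3 - <<'E'
from h import *
from bench import *
import cv2
delta([.5887,.150,.15],-.176)
t=snapshot("top")["color"];s=snapshot("scene")["color"]
cv2.imwrite("pics/s3.png",s);cv2.imwrite("pics/t3.png",t)
im=np.zeros((500,800,3),np.uint8)
im[:,:400]=cv2.resize(t[145:245,230:310],(400,500),interpolation=2)
im[:,400:]=cv2.resize(s[130:230,250:330],(400,500),interpolation=2)
cv2.imwrite("pics/p3.png",im)
E
```

```text
time: 15.8
tool_pos: [0.5885, 0.1492, 0.1963]
ee_rot: [3.141, 0.001, -0.178]
wrist_force: [-0.0, -0.8, -2.2]
width: 0.0299
finger_force: 30.0
time: 16.3
tool_pos: [0.5898, 0.1496, 0.1537]
ee_rot: [-3.141, -0.003, -0.179]
wrist_force: [-0.1, -0.3, -2.1]
width: 0.0298
finger_force: 30.0
turn -0.003 d [-0.0011 -0.0002  0.0037] ee [-3.1406e+00 -2.6000e-03 -1.7850e-01] [0.5898 0.1496 0.1537]
```

View pics/p3.png

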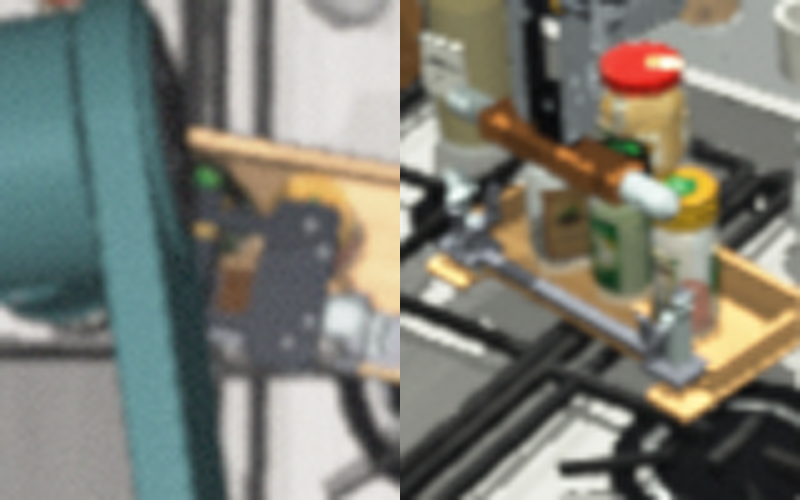

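The right half shows the bar hanging level above the frame: ends at (447,98) and (678,197), clip tops at about (458,178) and (683,297). The left half shows the right rod end at (345,325), in line with the right clip at (385,338). Next I'll check the bar's position in the hand and the frame height by projection.

```bash
python3 - <<'E'
from h import *
np.set_printoptions(precision=1,suppress=True)
yaw=-.178;R=np.array([[np.cos(yaw),-np.sin(yaw)],[np.sin(yaw),np.cos(yaw)]])
A=lambda q:(np.array(q)-[250-.4,130-.4])*5+[400,0]
At=lambda q:(np.array(q)-[230-.4,145-.4])*5
b=np.array([.5898,.1496]);z=.1537-.0268+.01
for y in(.096,-.096):
  P=np.r_[b+R@(0,y),z];print("bar end",y,A(proj("scene",P)),At(proj("top",P)))
for y in(.06,-.06):
  for x in (-.013,.013):
   P=np.r_[b+R@(x,y),z+.01];print("wood",x,y,A(proj("scene",P)))
o=np.array([.636,.1415])
for h in(0,.01,.02,.03):
  print("h",h,"noseL/R",[A(proj("scene",np.r_[o+R@(-.048,y),.038+h+.0155])) for y in(.0955,-.0955)],"saddle",[A(proj("scene",np.r_[o+R@(-.048,y),.038+h])) for y in(.084,-.084)])
E
```

```text
bar end 0.096 [449.5  94.3] [-25.  247.6]
bar end -0.096 [670.6 211.4] [371.5 321. ]
wood -0.013 0.06 [471.6 109.5]
wood 0.013 0.06 [503.3  92.8]
wood -0.013 -0.06 [610.2 183.1]
wood 0.013 -0.06 [641.9 164.9]
h 0 noseL/R [array([458.9, 206.9]), array([672.5, 327.4])] saddle [array([472.8, 233.8]), array([659.6, 340.3])]
h 0.01 noseL/R [array([457.7, 193.8]), array([672. , 313.9])] saddle [array([471.6, 220.8]), array([659.1, 327. ])]
h 0.02 noseL/R [array([456.5, 180.7]), array([671.5, 300.3])] saddle [array([470.5, 207.8]), array([658.5, 313.6])]
h 0.03 noseL/R [array([455.2, 167.5]), array([671. , 286.6])] saddle [array([469.3, 194.7]), array([658. , 300.1])]
```

In the tool's units: 0.015 m / 0.3 = 0.05, 0.012 m / 0.3 = 0.04.

```bash
python3 -m creep '{"plan":[[0.02, -0.0033, 0, 0.05, 0], [0.02, 0, 0, 0.04, 0], [0.02, 0, 0, 0.0267, 0], [0.02, 0, 0, 0, 0], [0.02, 0, 0, 0, 0], [0.02, 0, 0, 0, 0]]}'; python3 -c "
from h import *
delta([.5887,.150,.11],-.176)"
```

```text
time: 16.9
tool_pos: [0.5885, 0.1501, 0.1173]
ee_rot: [-3.141, -0.001, -0.178]
wrist_force: [-0.5, 0.7, -3.1]
width: 0.0297
finger_force: 30.0
turn -0.002 d [0.0002 0.     0.0073] ee [-3.1413e+00 -6.0000e-04 -1.7820e-01] [0.5885 0.1501 0.1173]
```

```bash
for i in 1; do python3 -m creep '{"plan":[[0.02, 0, 0, 0.0033, 0], [0.02, 0, 0, 0.0033, 0], [0.02, 0, 0, 0.0033, 0], [0.02, 0, 0, 0, 0], [0.02, 0, 0, 0, 0]]}'; done
```

```text
time: 17.32
tool_pos: [0.5882, 0.15, 0.1139]
ee_rot: [-3.141, -0.0, -0.178]
wrist_force: [0.4, 0.1, -1.3]
width: 0.0297
finger_force: 30.0
```

In the tool's units: 0.001 m / 0.3 = 0.0033.

```bash
python3 -m creep '{"plan":[[0.02, 0, 0, 0.0033, 0], [0.02, 0, 0, 0.0033, 0], [0.02, 0, 0, 0.0033, 0], [0.02, 0, 0, 0, 0], [0.02, 0, 0, 0, 0]]}'|grep -E 'pos|wrist';  python3 -m creep '{"plan":[[0.02, 0, 0, 0.0033, 0], [0.02, 0, 0, 0.0033, 0], [0.02, 0, 0, 0, 0], [0.02, 0, 0, 0, 0]]}'|grep -E 'pos|wrist'
```

```text
tool_pos: [0.5881, 0.15, 0.1107]
wrist_force: [0.2, -0.1, -2.4]
tool_pos: [0.5882, 0.15, 0.1088]
wrist_force: [0.5, 0.6, -2.5]
```

In the tool's units: 0.001 m / 0.3 = 0.0033.

```bash
python3 -m creep '{"plan":[[0.02, 0, 0, 0.0033, 0], [0.02, 0, 0, 0.0033, 0], [0.02, 0, 0, 0, 0], [0.02, 0, 0, 0, 0]]}'|grep -E 'pos|wrist'
```

```text
tool_pos: [0.5881, 0.15, 0.1067]
wrist_force: [-0.3, 0.6, -1.9]
```

In the tool's units: 0.001 m / 0.3 = 0.0033.

```bash
python3 -m creep '{"plan":[[0.02, 0, 0, 0.0033, 0], [0.02, 0, 0, 0.0033, 0], [0.02, 0, 0, 0, 0], [0.02, 0, 0, 0, 0]]}'|grep -E 'pos|wrist'
```

```text
tool_pos: [0.5881, 0.15, 0.1047]
wrist_force: [-0.1, 0.5, -2.9]
```

In the tool's units: 0.001 m / 0.3 = 0.0033.

```bash
python3 -m creep '{"plan":[[0.02, 0, 0, 0.0033, 0], [0.02, 0, 0, 0.0033, 0], [0.02, 0, 0, 0, 0], [0.02, 0, 0, 0, 0]]}'|grep -E 'pos|wrist'
```

```text
tool_pos: [0.5881, 0.15, 0.1027]
wrist_force: [0.4, 0.2, -2.3]
```

In the tool's units: 0.001 m / 0.3 = 0.0033.

```bash
python3 -m creep '{"plan":[[0.02, 0, 0, 0.0033, 0], [0.02, 0, 0, 0.0033, 0], [0.02, 0, 0, 0, 0], [0.02, 0, 0, 0, 0]]}'|grep -E 'pos|wrist'
```

```text
tool_pos: [0.5881, 0.15, 0.1007]
wrist_force: [0.5, 0.6, -2.4]
```

In the tool's units: 0.001 m / 0.3 = 0.0033.

```bash
python3 -m creep '{"plan":[[0.02, 0, 0, 0.0033, 0], [0.02, 0, 0, 0.0033, 0], [0.02, 0, 0, 0, 0], [0.02, 0, 0, 0, 0]]}'|grep -E 'pos|wrist'
```

```text
tool_pos: [0.5882, 0.15, 0.0987]
wrist_force: [0.6, 0.9, -1.4]
```

In the tool's units: 0.001 m / 0.3 = 0.0033.

```bash
python3 -m creep '{"plan":[[0.02, 0, 0, 0.0033, 0], [0.02, 0, 0, 0.0033, 0], [0.02, 0, 0, 0, 0], [0.02, 0, 0, 0, 0]]}'|grep -E 'pos|wrist'
```

```text
tool_pos: [0.5881, 0.15, 0.0968]
wrist_force: [-0.2, -0.6, -1.7]
```

In the tool's units: 0.001 m / 0.3 = 0.0033.

```bash
python3 -m creep '{"plan":[[0.02, 0, 0, 0.0033, 0], [0.02, 0, 0, 0.0033, 0], [0.02, 0, 0, 0, 0], [0.02, 0, 0, 0, 0]]}'|grep -E 'pos|wrist'
```

```text
tool_pos: [0.5881, 0.15, 0.0947]
wrist_force: [-0.2, -0.6, -1.9]
```

In the tool's units: 0.001 m / 0.3 = 0.0033.

```bash
python3 -m creep '{"plan":[[0.02, 0, 0, 0.0033, 0], [0.02, 0, 0, 0.0033, 0], [0.02, 0, 0, 0, 0], [0.02, 0, 0, 0, 0]]}'|grep -E 'pos|wrist'
```

```text
tool_pos: [0.5881, 0.15, 0.0927]
wrist_force: [0.6, 0.1, -2.2]
```

In the tool's units: 0.001 m / 0.3 = 0.0033.

```bash
python3 -m creep '{"plan":[[0.02, 0, 0, 0.0033, 0], [0.02, 0, 0, 0.0033, 0], [0.02, 0, 0, 0, 0], [0.02, 0, 0, 0, 0]]}'|grep -E 'pos|wrist'
```

```text
tool_pos: [0.5881, 0.15, 0.0907]
wrist_force: [0.5, 0.4, -2.1]
```

In the tool's units: 0.001 m / 0.3 = 0.0033.

```bash
python3 -m creep '{"plan":[[0.02, 0, 0, 0.0033, 0], [0.02, 0, 0, 0.0033, 0], [0.02, 0, 0, 0, 0], [0.02, 0, 0, 0, 0]]}'|grep -E 'pos|wrist'
```

```text
tool_pos: [0.5882, 0.1501, 0.0888]
wrist_force: [-0.3, 1.2, -3.2]
```

In the tool's units: 0.001 m / 0.3 = 0.0033.

```bash
python3 -m creep '{"plan":[[0.02, 0, 0, 0.0033, 0], [0.02, 0, 0, 0.0033, 0], [0.02, 0, 0, 0, 0], [0.02, 0, 0, 0, 0]]}'|grep -E 'pos|wrist'
```

```text
tool_pos: [0.5886, 0.1503, 0.0874]
wrist_force: [0.5, 0.3, -0.1]
```

In the tool's units: 0.001 m / 0.3 = 0.0033.

```bash
python3 -m creep '{"plan":[[0.02, 0, 0, 0.0033, 0], [0.02, 0, 0, 0.0033, 0], [0.02, 0, 0, 0, 0], [0.02, 0, 0, 0, 0]]}'|grep -E 'pos|wrist'
```

```text
tool_pos: [0.5889, 0.1501, 0.086]
wrist_force: [0.1, 0.6, 4.1]
```

In the tool's units: 0.001 m / 0.3 = 0.0033.

```bash
python3 -m creep '{"plan":[[0.02, 0, 0, 0.0033, 0], [0.02, 0, 0, 0, 0], [0.02, 0, 0, 0, 0]]}'|grep -E 'pos|wrist|rot'; python3 -c "
from bench import *;print(get_obs()['wrist_torque'])"
```

```text
tool_pos: [0.5892, 0.15, 0.0851]
ee_rot: [-3.141, -0.003, -0.178]
wrist_force: [0.3, 1.3, 4.9]
[ 0.09724799 -0.03545536 -0.0643049 ]
```

```bash
python3 -m creep '{"plan":[[0.02, 0, 0, 0.0033, 0], [0.02, 0, 0, 0, 0], [0.02, 0, 0, 0, 0]]}'|grep -E 'pos|wrist|rot'
```

```text
tool_pos: [0.5877, 0.15, 0.0819]
ee_rot: [3.141, 0.002, -0.178]
wrist_force: [0.0, 0.8, -0.8]
```

In the tool's units: 0.001 m / 0.3 = 0.0033.

```bash
python3 -m creep '{"plan":[[0.02, 0, 0, 0.0033, 0], [0.02, 0, 0, 0.0033, 0], [0.02, 0, 0, 0, 0], [0.02, 0, 0, 0, 0]]}'|grep -E 'pos|wrist|rot'
```

```text
tool_pos: [0.588, 0.1499, 0.0798]
ee_rot: [3.141, 0.001, -0.179]
wrist_force: [1.2, 0.3, -3.2]
```

In the tool's units: 0.001 m / 0.3 = 0.0033.

```bash
python3 -m creep '{"plan":[[0.02, 0, 0, 0.0033, 0], [0.02, 0, 0, 0, 0], [0.02, 0, 0, 0, 0]]}'|grep -E 'pos|wrist|rot'; python3 -c "
from bench import *;print(get_obs()['wrist_torque'])"
```

```text
tool_pos: [0.5882, 0.1497, 0.0794]
ee_rot: [3.141, 0.0, -0.179]
wrist_force: [1.5, 0.6, -3.0]
[ 0.07121096 -0.2861681  -0.19270259]
```

In the tool's units: 0.001 m / 0.3 = 0.0033.

```bash
python3 -m creep '{"plan":[[0.02, 0, 0, 0.0033, 0], [0.02, 0, 0, 0, 0], [0.02, 0, 0, 0, 0]]}'|grep -E 'pos|wrist|rot'
```

```text
tool_pos: [0.5885, 0.1499, 0.0785]
ee_rot: [-3.141, -0.001, -0.178]
wrist_force: [3.0, -0.2, -4.3]
```

In the tool's units: 0.001 m / 0.3 = 0.0033.

```bash
python3 -m creep '{"plan":[[0.02, 0, 0, 0.0033, 0], [0.02, 0, 0, 0, 0], [0.02, 0, 0, 0, 0]]}'|grep -E 'pos|wrist|rot'; python3 - <<'E'
from bench import *
import cv2,numpy as np
print(get_obs()['wrist_torque'])
t=snapshot("top")["color"];s=snapshot("scene")["color"]
im=np.zeros((500,800,3),np.uint8)
im[:,:300]=cv2.resize(t[165:265,250:310],(300,500),interpolation=2)
im[:,300:]=cv2.resize(s[140:240,240:340],(500,500),interpolation=2)
cv2.imwrite("pics/p4.png",im)
E
```

```text
tool_pos: [0.5885, 0.15, 0.0781]
ee_rot: [-3.141, -0.001, -0.178]
wrist_force: [2.2, -0.8, -2.6]
[ 0.29041774 -0.50364991 -0.12406782]
```

View pics/p4.png

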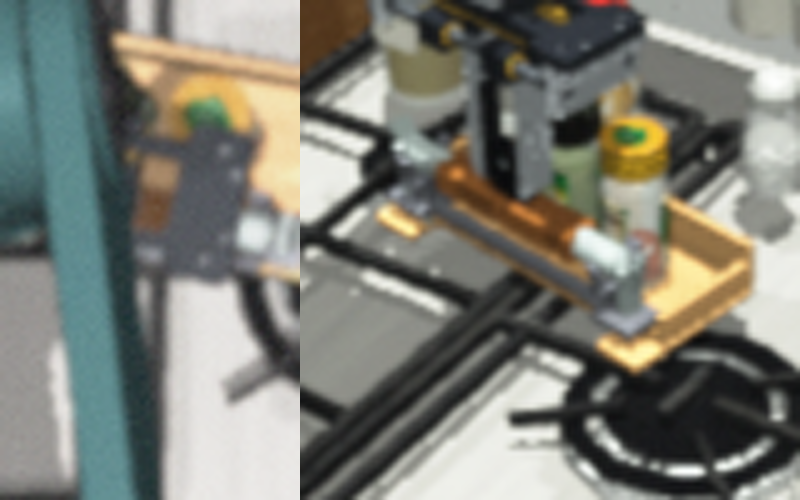

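The bar's right rod lies in the mouth of its saddle at about (605,250), and it is level. A small +x force suggests it touches the front lip, so I'll shift 0.5 mm and keep pressing.

The manual's scale: shifts go in shares of 0.3 m and turns go in shares of 2 pi rad. Converting my numbers, 0.001 m / 0.3 = 0.0033, 0.0005 m / 0.3 = 0.0017.

```bash
python3 -m creep '{"plan":[[0.02, 0.0017, 0, 0.0033, 0], [0.02, 0, 0, 0, 0], [0.02, 0, 0, 0, 0]]}'|grep -E 'pos|wrist|rot'
```

```text
tool_pos: [0.5888, 0.15, 0.0769]
ee_rot: [-3.141, -0.0, -0.178]
wrist_force: [3.6, -0.1, -2.0]
```

In the tool's units: 0.001 m / 0.3 = 0.0033, 0.0005 m / 0.3 = 0.0017.

```bash
python3 -m creep '{"plan":[[0.02, 0.0017, 0, 0.0033, 0], [0.02, 0, 0, 0, 0], [0.02, 0, 0, 0, 0]]}'|grep -E 'pos|wrist|rot'
```

```text
tool_pos: [0.5892, 0.1498, 0.075]
ee_rot: [3.142, 0.0, -0.178]
wrist_force: [4.5, 0.1, -6.6]
```

In the tool's units: 0.0007 m / 0.3 = 0.0023.

```bash
python3 -m creep '{"plan":[[0.02, 0.0023, 0, 0.0023, 0], [0.02, 0, 0, 0, 0], [0.02, 0, 0, 0, 0]]}'|grep -E 'pos|wrist|rot'
```

```text
tool_pos: [0.5894, 0.1497, 0.0744]
ee_rot: [3.141, 0.002, -0.178]
wrist_force: [3.4, 0.6, -6.0]
```

In the tool's units: 0.0007 m / 0.3 = 0.0023, 0.0003 m / 0.3 = 0.001.

```bash
python3 -m creep '{"plan":[[0.02, 0.001, 0, 0.0023, 0], [0.02, 0, 0, 0, 0], [0.02, 0, 0, 0, 0]]}'|grep -E 'pos|wrist|rot'
```

```text
tool_pos: [0.5895, 0.1497, 0.0743]
ee_rot: [3.141, 0.001, -0.178]
wrist_force: [0.6, 0.1, -3.4]
```

In the tool's units: 0.0008 m / 0.3 = 0.0027.

```bash
python3 -m creep '{"plan":[[0.02, 0, 0, 0.0027, 0], [0.02, 0, 0, 0, 0], [0.02, 0, 0, 0, 0]]}'|grep -E 'pos|wrist|rot'
```

```text
tool_pos: [0.5896, 0.1497, 0.0742]
ee_rot: [3.142, 0.001, -0.178]
wrist_force: [-1.9, -0.2, 1.3]
```

In the tool's units: 0.0008 m / 0.3 = 0.0027.

```bash
python3 -m creep '{"plan":[[0.02, 0, 0, 0.0027, 0], [0.02, 0, 0, 0, 0], [0.02, 0, 0, 0, 0]]}'|grep -E 'pos|wrist|rot'
```

```text
tool_pos: [0.5897, 0.1497, 0.0741]
ee_rot: [-3.142, 0.001, -0.178]
wrist_force: [-4.3, -0.4, 5.8]
```

The bar is seated on a hard floor, so I'll release and back off.

In the tool's units: -0.001 m / 0.3 = -0.0033.

```bash
python3 -m creep '{"plan":[[0.05, 0, 0, -0.0033, 0], [0.055, 0, 0, 0, 0], [0.055, 0, 0, 0, 0], [0.055, 0, 0, 0, 0], [0.055, 0, 0, 0, 0], [0.055, 0, 0, 0, 0]]}'; python3 -m creep '{"plan":[[0.055, 0, 0, -0.0333, 0], [0.055, 0, 0, -0.0667, 0], [0.055, 0, 0, -0.1, 0], [0.055, 0, 0, -0.1, 0], [0.055, 0, 0, -0.1, 0], [0.055, 0, 0, -0.0667, 0], [0.055, -0.1, 0, 0, 0], [0.055, -0.1, 0, 0, 0], [0.055, -0.1, 0, 0, 0], [0.055, -0.1, 0, 0, 0], [0.055, -0.1, 0, 0, 0], [0.055, -0.1, 0, 0, 0], [0.055, -0.1, 0, 0, 0], [0.055, -0.0667, 0, 0, 0], [0.055, 0, 0, 0, 0], [0.055, 0, 0, 0, 0]]}'; python3 - <<'E'
from bench import *
import cv2,numpy as np
t=snapshot("top")["color"];s=snapshot("scene")["color"]
im=np.zeros((500,800,3),np.uint8)
im[:400,:400]=cv2.resize(t[155:235,225:305+0],(400,400),interpolation=2)
im[:400,400:]=cv2.resize(s[150:230,255:335],(400,400),interpolation=2)
cv2.imwrite("pics/p5.png",im[:400])
E
```

```text
time: 25.75
tool_pos: [0.5903, 0.1496, 0.0737]
ee_rot: [3.142, -0.0, -0.178]
wrist_force: [0.2, 0.2, 0.5]
width: 0.0548
finger_force: 0.0
time: 27.08
tool_pos: [0.3638, 0.1906, 0.2151]
ee_rot: [-3.14, -0.003, -0.177]
wrist_force: [0.9, 0.9, 1.1]
width: 0.0553
finger_force: 0.0
```

View pics/p5.png

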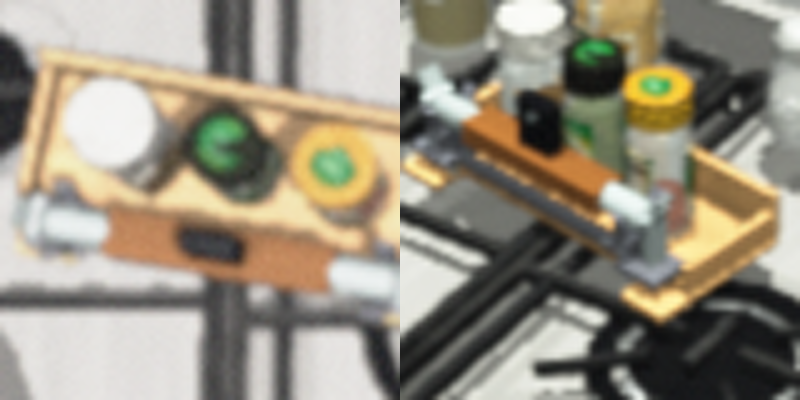

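Both views show the bar in its saddles, grip upright at (540,122), with all three jars standing. I'll check numerically that it is level.

```bash
python3 - <<'E'
from h import *
np.set_printoptions(precision=1,suppress=True)
yaw=-.178;R=np.array([[np.cos(yaw),-np.sin(yaw)],[np.sin(yaw),np.cos(yaw)]]);b=np.array([.5897,.1497])
A=lambda q:(np.array(q)-[255-.4,150-.4])*5+[400,0]
At=lambda q:(np.array(q)-[225-.4,155-.4])*5
for y in(.06,-.06):
  for x,z in((-.013,0),(-.013,.02),(.013,.02)):
    P=np.r_[b+R@(x,y),.0474+z];print(x,y,z,A(proj("scene",P)),At(proj("top",P)))
for z in (.02,.056):
  P=np.r_[b,.0474+z];print("grip",z,A(proj("scene",P)),At(proj("top",P)))
import numpy as np
E
```

```text
-0.013 0.06 0 [458.2 144.2] [106.5 255.5]
-0.013 0.06 0.02 [455.9 117.9] [ 98.5 251.9]
0.013 0.06 0.02 [486.5 100.7] [108.8 202.1]
-0.013 -0.06 0 [592.  220.7] [333.1 297.6]
-0.013 -0.06 0.02 [590.6 193.9] [329.6 294.8]
0.013 -0.06 0.02 [621.3 175.2] [339.4 244.6]
grip 0.02 [537.2 146.1] [218.8 248.3]
grip 0.056 [534.   97.4] [208.1 241.3]
```

```bash
python3 - <<'E'
from bench import *
from h import *
import cv2
s=snapshot("scene")["color"];h=cv2.cvtColor(s,cv2.COLOR_BGR2HSV)
x0,y0,x1,y1=265,165,300,200
m=cv2.inRange(h[y0:y1,x0:x1],(4,130,40),(15,255,215))
for r in m[5:30]: print("".join(".#"[v>0] for v in r))
lo=[];hi=[]
for x in range(6,28):
    c=np.where(m[:,x])[0]
    if len(c): hi.append((x,c.min()));lo.append((x,c.max()))
for p in(lo,hi): p=np.array(p);print(np.polyfit(p[:,0],p[:,1],1))
E
```

```text
Traceback (most recent call last):
TypeError: string indices must be integers, not 'numpy.bool'
```

```bash
python3 - <<'E'
from bench import *
from h import *
import cv2
s=snapshot("scene")["color"];h=cv2.cvtColor(s,cv2.COLOR_BGR2HSV)
x0,y0,x1,y1=262,162,305,200
m=cv2.inRange(h[y0:y1,x0:x1],(4,150,30),(14,255,215))
for r in m: print("".join(".#"[int(v>0)] for v in r))
lo=[]
for x in range(8,32):
    c=np.where(m[:,x])[0]
    if len(c): lo.append((x,c.max()))
print(np.polyfit(*np.array(lo).T,1),lo)
E
```

```text
...........................................
...........................................
...........................................
...........................................
...........................................
...........................................
...........................................
...........................................
...........................................
...........................................
............#..............................
.........#..###............................
.......#.....#.##..........................
......##.#.#..###..........................
......####....#.#..........................
......######....#..........................
.......#######..##.........................
........############.......................
...........######.####..###................
............######.##########..............
..............###########..###.............
.................###########.#.#...........
..................#######.##..###..........
....................#######......##........
......................######...............

[... 376 characters left out ...]
...................
...........................................
...........................................
...........................................
...........................................
[ 0.54130435 12.06956522] [(8, np.int64(17)), (9, np.int64(17)), (10, np.int64(17)), (11, np.int64(18)), (12, np.int64(19)), (13, np.int64(19)), (14, np.int64(20)), (15, np.int64(20)), (16, np.int64(20)), (17, np.int64(21)), (18, np.int64(22)), (19, np.int64(22)), (20, np.int64(23)), (21, np.int64(23)), (22, np.int64(24)), (23, np.int64(25)), (24, np.int64(25)), (25, np.int64(26)), (26, np.int64(26)), (27, np.int64(27)), (28, np.int64(27)), (29, np.int64(28)), (30, np.int64(28)), (31, np.int64(29))]
```

The edge slope says level to within about 0.02 rad, limited by pixel noise. To be sure, I'll feel the wood's top near both ends with closed fingers.

In the tool's units: 0.03 m / 0.3 = 0.1, 0.02 m / 0.3 = 0.0667.

```bash
python3 - <<'E'
from h import *
y=-.178
delta([.5897-np.sin(y)*-.045,.1497-.045*np.cos(y),.085],y)
delta([.5897-np.sin(y)*.045,.1497+.045*np.cos(y),.085],y)
E
python3 -m creep '{"plan":[[0, 0.1, 0.0667, 0, 0], [0, 0.1, 0.0743, 0, 0], [0, 0.1, 0, 0, 0], [0, 0.1, 0, 0, 0], [0, 0.1, 0, 0, 0], [0, 0.1, 0, 0, 0], [0, 0.1, 0, 0, 0], [0, 0.0667, 0, 0, 0], [0, 0, 0, 0, 0], [0, 0, 0, 0, 0], [0, 0, 0, 0, 0], [0, 0, 0, 0, 0]]}'
python3 -c "
from h import *
y=-.178
delta([.5897-np.sin(y)*-.045,.1497-.045*np.cos(y),.085],y)"
```

```text
turn -0.001 d [0.2285 0.045  0.1289] ee [ 3.1415e+00 -1.0000e-04 -1.7910e-01] [0.3648 0.1902 0.2139]
turn -0.001 d [ 0.2285 -0.045   0.1289] ee [ 3.1415e+00 -1.0000e-04 -1.7910e-01] [0.3648 0.1902 0.2139]
time: 28.28
tool_pos: [0.582, 0.1082, 0.2141]
ee_rot: [-3.141, 0.0, -0.178]
wrist_force: [-0.9, 0.3, 0.1]
width: 0.0005
finger_force: 0.0
turn 0.000 d [0.0002 0.0027 0.1291] ee [-3.1415e+00  3.0000e-04 -1.7800e-01] [0.582  0.1082 0.2141]
```

In the tool's units: 0.035 m / 0.3 = 0.1167, 0.014 m / 0.3 = 0.0467.

```bash
python3 -m creep '{"plan":[[0, 0, 0, 0.1, 0], [0, 0, 0, 0.1167, 0], [0, 0, 0, 0.1, 0], [0, 0, 0, 0.0667, 0], [0, 0, 0, 0.0467, 0], [0, 0, 0, 0, 0], [0, 0, 0, 0, 0], [0, 0, 0, 0, 0], [0, 0, 0, 0, 0]]}'|grep -E 'pos|force'
```

```text
tool_pos: [0.5838, 0.1083, 0.0873]
wrist_force: [-0.6, -0.7, 0.6]
finger_force: 0.0
```

In the tool's units: 0.004 m / 0.3 = 0.0133, 0.003 m / 0.3 = 0.01.

```bash
python3 -m creep '{"plan":[[0, 0, 0, 0.0133, 0], [0, 0, 0, 0.01, 0], [0, 0, 0, 0.0067, 0], [0, 0, 0, 0, 0], [0, 0, 0, 0, 0]]}'|grep -E 'pos|force'
```

```text
tool_pos: [0.5825, 0.108, 0.0756]
wrist_force: [0.1, 0.7, -0.4]
finger_force: 0.0
```

In the tool's units: 0.002 m / 0.3 = 0.0067.

```bash
python3 -m creep '{"plan":[[0, 0, 0, 0.0067, 0], [0, 0, 0, 0.0067, 0], [0, 0, 0, 0, 0], [0, 0, 0, 0, 0]]}'|grep -E 'pos|force'
```

```text
tool_pos: [0.5825, 0.108, 0.0716]
wrist_force: [-0.1, -0.2, -0.6]
finger_force: 0.0
```

In the tool's units: 0.001 m / 0.3 = 0.0033.

```bash
python3 -m creep '{"plan":[[0, 0, 0, 0.0033, 0], [0, 0, 0, 0.0033, 0], [0, 0, 0, 0, 0], [0, 0, 0, 0, 0]]}'|grep -E 'pos|force'
```

```text
tool_pos: [0.5826, 0.108, 0.0698]
wrist_force: [-0.4, 0.1, -0.6]
finger_force: 0.0
```

In the tool's units: 0.001 m / 0.3 = 0.0033.

```bash
python3 -m creep '{"plan":[[0, 0, 0, 0.0033, 0], [0, 0, 0, 0, 0], [0, 0, 0, 0, 0]]}'|grep -E 'pos|force'
```

```text
tool_pos: [0.5826, 0.108, 0.0688]
wrist_force: [0.2, 0.3, 0.3]
finger_force: 0.0
```

In the tool's units: 0.001 m / 0.3 = 0.0033.

```bash
python3 -m creep '{"plan":[[0, 0, 0, 0.0033, 0], [0, 0, 0, 0, 0], [0, 0, 0, 0, 0]]}'|grep -E 'pos|force'
```

```text
tool_pos: [0.5827, 0.108, 0.0679]
wrist_force: [-0.2, 0.1, 0.6]
finger_force: 0.0
```

In the tool's units: 0.0008 m / 0.3 = 0.0027.

```bash
python3 -m creep '{"plan":[[0, 0, 0, 0.0027, 0], [0, 0, 0, 0, 0], [0, 0, 0, 0, 0]]}'|grep -E 'pos|force'
```

```text
tool_pos: [0.5828, 0.108, 0.0677]
wrist_force: [-0.9, 0.6, 3.1]
finger_force: 1.9
```

In the tool's units: 0.0008 m / 0.3 = 0.0027.

```bash
python3 -m creep '{"plan":[[0, 0, 0, 0.0027, 0], [0, 0, 0, 0, 0], [0, 0, 0, 0, 0]]}'|grep -E 'pos|force'
```

```text
tool_pos: [0.583, 0.108, 0.0677]
wrist_force: [-2.8, -0.3, 7.2]
finger_force: 3.3
```

The right end is hard at 0.0677 m, against 0.0674 m expected from the middle, so the bar is level and home. I'll retreat, take a last reading and hand in.

In the tool's units: -0.035 m / 0.3 = -0.1167, -0.03 m / 0.3 = -0.1.

```bash
python3 -m creep '{"plan":[[0, 0, 0, -0.0333, 0], [0, 0, 0, -0.1, 0], [0, 0, 0, -0.1167, 0], [0, 0, 0, -0.1167, 0], [0, 0, 0, -0.1, 0], [0, -0.1, 0, 0, 0], [0, -0.1, 0, 0, 0], [0, -0.1, 0, 0, 0], [0, -0.1, 0, 0, 0], [0, -0.1, 0, 0, 0], [0, -0.1, 0, 0, 0], [0, 0, 0, 0, 0], [0, 0, 0, 0, 0], [0, 0, 0, 0, 0]]}' && python3 - <<'E'
from bench import *
import cv2,numpy as np
t=snapshot("top")["color"];s=snapshot("scene")["color"]
im=np.zeros((400,800,3),np.uint8)
im[:,:400]=cv2.resize(t[155:235,225:305],(400,400),interpolation=2)
im[:,400:]=cv2.resize(s[150:230,255:335],(400,400),interpolation=2)
cv2.imwrite("pics/p6.png",im)
E
```

```text
time: 32.28
tool_pos: [0.4062, 0.1399, 0.2066]
ee_rot: [-3.141, -0.001, -0.178]
wrist_force: [-0.9, 0.7, 0.2]
width: 0.0004
finger_force: 0.0
```

View pics/p6.png

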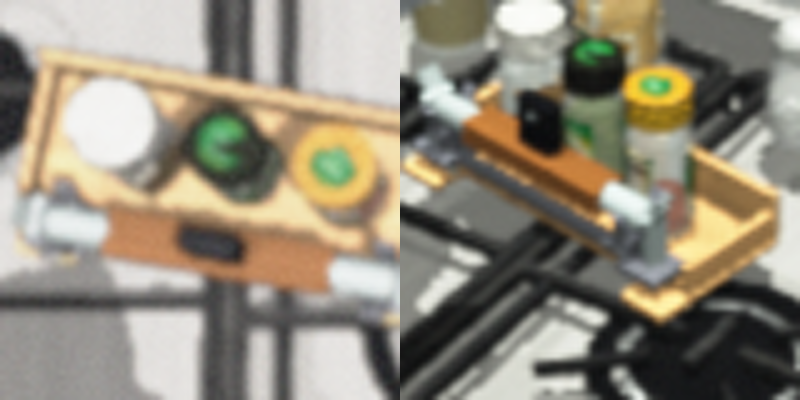

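The picture is unchanged: the bar is home (grip at (540,122)), the jar stands at (658,100), and the robot is clear of everything.

```bash
python3 -c "
from bench import *
print(close_job())"
```

```text
the job is handed in; nothing more can be done
None
```

The job is handed in, with no verdict returned: the yellow-lidded jar stands on the cork disc, the guard bar is pressed home and felt level at its middle and right end (left end checked only in the pictures), and the robot has let go of everything, at about 32 s of the 72 s allowed.

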